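# Heft three tins and hold up the full one

## Robot

A 6-joint arm with a two-finger parallel gripper is mounted at the origin on the work surface. World frame = base frame: x ahead of the robot, y to its left, z up, the work surface at z = 0. Lengths are in m, angles in rad, forces in N, time in s.
With the tool pointing down it reaches from about 0.325 to 0.85 m from the base axis. Payload 15.5 kg.
Tool frame: the origin (TCP) lies at the very end of the fingers, on their centre line; the grasp point (between the pads) lies 19 mm behind it; z points along the fingers, y is the line along which they close (so a half turn about z gives the same grasp; the last joint's range is limited). The gripper opens to 91 mm and grips with 3 to 60 N. Pads are 32 mm wide; open, the fingers measure 118 mm over their backs; the gripper's body (76 mm by 178 mm) begins 60 mm behind the grasp point.
Start: joints at [-1.329, 0.494, 1.345, -0, 1.302, -0.096], TCP at [0.207, -0.59, 0.214] pointing down, gripper open.
Joint ranges: [-2.91, 2.91], [-0.82, 2.16], [0.22, 2.67], [-1.22, 4.37], [0.12, 2.79], [-3.08, 3.08]. Speed limits (rad/s): [1.89, 1.89, 2.57, 3.01, 3.01, 3.01].

## Interface

Orientations are given as a unit quaternion [w, x, y, z].
In Python, from bench import read_state, camera, camera_info, close_job gives the robot as it stands. The module is installed in compiled form; this text tells all that it offers.
- The arm moves only by the tool play_rows, never from a script. Its argument "series" is a list of rows, each an object with "linear": the shift along the tool's x, y, z in m, a list of three; "spin": the turn about the tool's z in rad. In form: [{"linear": [tx, ty, tz], "spin": spin}, ...]. A call has exactly 5 rows; each row is the pose to reach, as a shift and turn from the pose commanded when the call began, along the tool's axes at that moment; what a row does not reach only later rows make up. A row lasts 1/12 s, in which the tool goes at most 41.7 mm and 7.16 degrees, less where a joint would pass 70% of its speed; a pose out of reach is approached as far as the arm can. A call with a gripper value outside its range is refused whole. "jaw" is the closure, from -1 (fully open) to 1 (shut), set as the call begins (left out, the last holds). The fingers move at their own pace and stop on an object; "grip_force" is the grip in N (left out, the last holds). Time passes only in rows, so rows that repeat a pose let the fingers close, or fill a call up. It gives the time, the measured TCP pose, the force, the opening and the grip force at its end, in the units of the state.
- read_state(): the state, without advancing time (a new reading comes with each control period).
- camera(name): name is "side" or "top" or "wrist"; returns the picture (400x640x3 uint8, red, green, blue); there is no depth.
- camera_info(name): a dict with "fx", "fy", "cx", "cy" (pixels), "R" (3x3) and "t" (3): a world point X has camera coordinates R X + t. Camera axes: x right, y down, z forward; pixel columns grow to the right and rows downward; lengths in m; the calibration is good to about 2 mm. A picture is of the moment at which its call begins: read the wrist's pose just before it. camera_info takes no time and is no camera call; for the wrist camera it gives the pose at the moment of the call.
- close_job(): hands the job in; it is judged then, once.
The state is a dict: "time_s": time; "joint_positions": joint angles; "joint_vel": joint speeds; "effort": joint torques, N m; "tcp_pos": TCP position; "ee_rot": TCP orientation; "wrist_force": force on the tool from outside, world axes, zero at the start; "torque": the same for the moment, N m; "width": opening from 0.0 (shut) to 1.0 (fully open); "grasp_force": force on a finger pad.
Only numpy, scipy, OpenCV 4.12 (cv2) and the standard library are available. Lean on these libraries where they do the work, as an engineer would, in place of code of your own. Each camera call takes 0.05 s, during which the arm holds its last target. There are 200 camera calls.

## Task

Three identical closed turquoise tins stand in a row on the plank, and only their weight tells which one is full. Heft them one at a time, first the one on the robot's left, then the middle one, then the one on its right, lifting each clear of the plank and standing it back where it was without dropping or tipping it, and leave the bowl, mugs, coaster and box alone. Then hold the heaviest tin up, upright and still, about 12 cm clear of the plank, with the other two standing in their places, and finish while still holding it (if the last one hefted is the heaviest, you may simply keep it up).

Things in the scene. Friction and masses are not known exactly. Their poses are not given: they have to be found in the camera images.
- tin_left: the robot's leftmost (+y) of three look-alike tins: closed, rigid, round, turquoise with flat silver lid, 62 mm diameter, 100 mm tall, lid fixed. Origin at the centre of its underside, z up its axis. With its hidden refill (a few mm of play) it weighs 0.15 to 0.6 kg; weights are dealt afresh each time, the heaviest tin is at least 0.14 kg heavier than either other.
- tin_middle: the middle one (in y) of three look-alike tins: closed, rigid, round, turquoise with flat silver lid, 62 mm diameter, 100 mm tall, lid fixed. Origin at the centre of its underside, z up its axis. With its hidden refill (a few mm of play) it weighs 0.15 to 0.6 kg; weights are dealt afresh each time, the heaviest tin is at least 0.14 kg heavier than either other.
- tin_right: the robot's rightmost (-y) of three look-alike tins: closed, rigid, round, turquoise with flat silver lid, 62 mm diameter, 100 mm tall, lid fixed. Origin at the centre of its underside, z up its axis. With its hidden refill (a few mm of play) it weighs 0.15 to 0.6 kg; weights are dealt afresh each time, the heaviest tin is at least 0.14 kg heavier than either other.
- bowl: bystander: red terracotta bowl, 124 mm across the rim, 50 mm tall, beyond the tins; origin at the centre of its underside
- mug_grey: bystander: grey stoneware mug, 80 mm in diameter, 88 mm tall, standing to the right of the tins; its handle is on its own +y side and reaches about 35 mm out; origin at the centre of its underside
- mug_cream: bystander: cream stoneware mug, 80 mm in diameter, 88 mm tall, handle like the other's, standing on the steel coaster beyond the left tin; origin at the centre of its underside
- coaster: bystander: round stainless steel coaster, 96 mm in diameter, 5 mm thick, under the cream mug; origin at the centre of its underside
- box: bystander: fixed wooden box with a closed swing door facing the robot, 180 (x) by 200 (y) by 170 mm tall, left of the tins; origin at the centre of its underside
Mind the look-alikes: they are no part of the job. Leave any green or pink look-alike of the tin_left alone.

How it is judged:
By the outcome, as a careful person would: the job done as asked, in the order asked, and still so for the second after the job is handed in, while the arm keeps its last pose, push and grip.
It also fails if it takes over 72 s, if anything falls off the work surface, if the arm or the gripper's body presses on something with over 40 N, if the wrist force passes 120 N, or if a joint passes its speed limit or range.

## Working session

There is one attempt and no reset: what is moved stays moved. The work goes in short steps, Python scripts to look and compute and a tool call to move; the robot and the scene stay as the last step left them, time stands still between calls to the robot, and variables do not carry over. Pictures are saved under pics/ and viewed, at most 10 in all, crops included, and the job is handed in when it is done.

Besides the shell and the picture viewer there is one more tool, called after "Emit:" as name([rows], argument=value, ...), one row to a line, values as JSON. play_rows: Moves the arm, as the interface text tells. Its arguments: {"type":"object","properties":{"series":{"type":"array"},"jaw":{"type":"number"},"grip_force":{"type":"number"}},"required":["series"]}

```bash
mkdir -p pics; cat > h.py <<'E'
import numpy as np,cv2
from bench import *
def ray(n,u,v,z,i=None):
    c=i or camera_info(n);R=np.array(c["R"]);t=np.array(c["t"])
    o=-R.T@t;d=R.T@np.array([(u-c["cx"])/c["fx"],(v-c["cy"])/c["fy"],1])
    return o+d*(z-o[2])/d[2]
E
python3 - <<'E'
from h import *
s=read_state();print({k:np.round(v,3).tolist() for k,v in s.items()})
for n in("side","top"):
    cv2.imwrite(f"pics/{n}.png",camera(n)[:,:,::-1])
    c=camera_info(n);print(n,np.round(-np.array(c["R"]).T@np.array(c["t"]),3),c["fx"])
E
```

```text
{'time_s': 0.0, 'joint_positions': [-1.328, 0.494, 1.346, -0.0, 1.303, -0.095], 'joint_vel': [-0.0, 0.0, -0.001, -0.001, -0.001, -0.0], 'effort': [0.004, -87.882, -38.185, 0.071, 0.053, -0.0], 'tcp_pos': [0.207, -0.589, 0.213], 'ee_rot': [-0.001, 0.986, 0.168, -0.0], 'wrist_force': [0.282, 0.602, -0.492], 'torque': [0.069, -0.007, 0.007], 'grasp_force': 0.0, 'width': 1.006}
side [0.53  1.07  0.655] 432.9974261832925
top [0.456 0.023 1.663] 485.94230424047504
```

View pics/top.png

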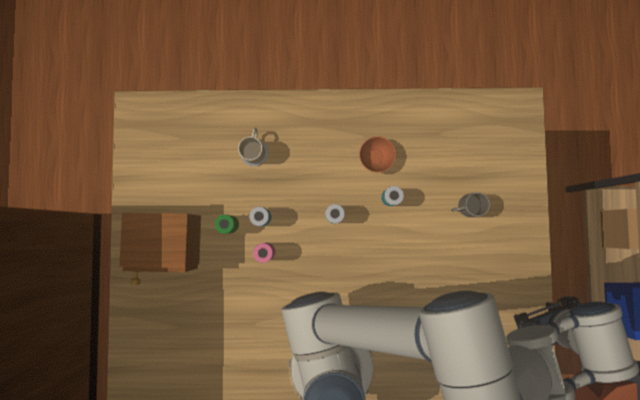

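View pics/side.png

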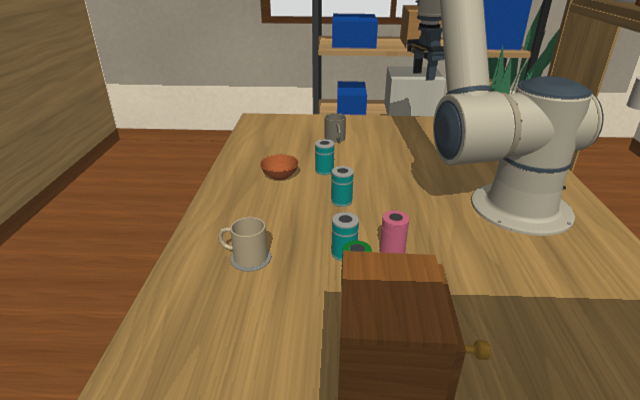

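```bash
python3 - <<'E'
from h import *
im=cv2.imread("pics/top.png")
c=im[130:270,200:500];cv2.imwrite("pics/crop.png",cv2.resize(c,None,fx=2.6,fy=2.6,interpolation=cv2.INTER_CUBIC))
hsv=cv2.cvtColor(im,cv2.COLOR_BGR2HSV)
m=((hsv[...,1]<70)&(hsv[...,2]>90)).astype(np.uint8)*255
m[:130]=0;m[270:]=0
for k in cv2.findContours(m,cv2.RETR_EXTERNAL,cv2.CHAIN_APPROX_NONE)[0]:
    if cv2.contourArea(k)>60:
        (u,v),r=cv2.minEnclosingCircle(k);print("lid",round(u,1),round(v,1),round(r,1),ray("top",u,v,.1).round(3))
for n,(a,b) in dict(green=(45,75),pink=(150,178)).items():
    g=((hsv[...,0]>=a)&(hsv[...,0]<=b)&(hsv[...,1]>90)).astype(np.uint8);g[:180]=0;g[270:]=0;g[:,:200]=0;g[:,300:]=0
    x,y,w,h=cv2.boundingRect(g);print(n,x,y,w,h,ray("top",x+w/2,y+h/2,.1).round(3))
for n,u,v in(("box corners",120,213),("",199,213),("",199,271),("",120,271)):print(n,ray("top",u,v,.17).round(3))
# side: bottoms of turquoise
s=cv2.imread("pics/side.png");hs=cv2.cvtColor(s,cv2.COLOR_BGR2HSV)
m=((hs[...,0]>80)&(hs[...,0]<98)&(hs[...,1]>110)).astype(np.uint8)
for k in cv2.findContours(m,cv2.RETR_EXTERNAL,cv2.CHAIN_APPROX_NONE)[0]:
    if cv2.contourArea(k)>60:
        x,y,w,h=cv2.boundingRect(k);print("side",x,y,w,h,ray("side",x+w/2,y+h,0).round(3))
E
```

```text
lid 259.1 215.9 10.5 [0.502 0.229 0.1  ]
lid 334.6 213.5 10.0 [ 0.508 -0.014  0.1  ]
lid 470.3 205.5 18.9 [ 0.529 -0.451  0.1  ]
lid 392.1 195.9 11.6 [ 0.563 -0.2    0.1  ]
lid 253.5 147.8 17.8 [0.723 0.248 0.1  ]
green 215 215 20 19 [0.475 0.338 0.1  ]
pink 254 243 19 19 [0.385 0.215 0.1  ]
box corners [0.512 0.646 0.17 ]
 [0.51  0.404 0.17 ]
 [0.334 0.402 0.17 ]
 [0.336 0.642 0.17 ]
side 332 233 26 26 [0.505 0.253 0.   ]
side 333 224 25 11 [0.503 0.155 0.   ]
side 332 182 21 23 [0.51  0.008 0.   ]
side 332 175 21 8 [ 0.51  -0.123  0.   ]
side 316 153 18 21 [ 0.567 -0.182  0.   ]
side 316 146 18 8 [ 0.572 -0.335  0.   ]
```

View pics/crop.png

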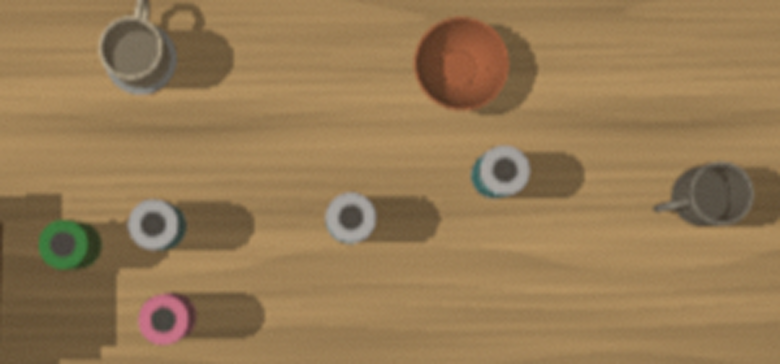

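Emit:
play_rows([
  {"linear":[0.015,-0.018,0],"spin":0},
  {"linear":[0.035,-0.042,0],"spin":0},
  {"linear":[0.057,-0.07,0],"spin":0},
  {"linear":[0.08,-0.098,0],"spin":0},
  {"linear":[0.105,-0.128,0],"spin":0},
], jaw=-1, grip_force=25)

```text
time_s: 0.52
tcp_pos: [0.2637, -0.4327, 0.2136]
ee_rot: [-0.0, 0.986, 0.168, -0.0]
wrist_force: [0.8, -0.5, 1.4]
width: 1.0
grasp_force: 0.0
```

Emit:
play_rows([
  {"linear":[0.022,-0.027,0],"spin":0},
  {"linear":[0.044,-0.054,0],"spin":0},
  {"linear":[0.066,-0.081,0],"spin":0},
  {"linear":[0.088,-0.108,0],"spin":0},
  {"linear":[0.11,-0.135,0],"spin":0},
])

```text
time_s: 0.93
tcp_pos: [0.3229, -0.2686, 0.2138]
ee_rot: [-0.0, 0.986, 0.168, -0.0]
wrist_force: [1.7, 0.3, 0.9]
width: 0.999
grasp_force: 0.0
```

Emit:
play_rows([
  {"linear":[0.022,-0.027,0],"spin":0},
  {"linear":[0.044,-0.054,0],"spin":0},
  {"linear":[0.066,-0.081,0],"spin":0},
  {"linear":[0.088,-0.108,0],"spin":0},
  {"linear":[0.11,-0.135,0],"spin":0},
])

```text
time_s: 1.35
tcp_pos: [0.3819, -0.1048, 0.2139]
ee_rot: [0.0, 0.986, 0.168, -0.0]
wrist_force: [0.4, -0.9, -0.7]
width: 0.999
grasp_force: 0.0
```

Emit:
play_rows([
  {"linear":[0.022,-0.027,0],"spin":0},
  {"linear":[0.044,-0.054,0],"spin":0},
  {"linear":[0.066,-0.081,0],"spin":0},
  {"linear":[0.088,-0.108,0],"spin":0},
  {"linear":[0.11,-0.135,0],"spin":0},
])

```text
time_s: 1.77
tcp_pos: [0.441, 0.0592, 0.2139]
ee_rot: [-0.0, 0.986, 0.168, -0.0]
wrist_force: [0.3, -0.8, 0.2]
width: 1.0
grasp_force: 0.0
```

Emit:
play_rows([
  {"linear":[0.0,0.0,0],"spin":-0.12},
  {"linear":[0,0,0],"spin":-0.24},
  {"linear":[0,0,0],"spin":-0.37},
  {"linear":[0,0,0],"spin":-0.5},
  {"linear":[0,0,0],"spin":-0.62},
])

```text
time_s: 2.18
tcp_pos: [0.4407, 0.0575, 0.2137]
ee_rot: [-0.0, 0.887, 0.461, -0.0]
wrist_force: [-0.2, -0.0, 0.3]
width: 1.001
grasp_force: 0.0
```

```bash
cat >> h.py <<'E'
from scipy.spatial.transform import Rotation as Ro
def go(x,y,z):
    s=read_state();q=s["ee_rot"];R=Ro.from_quat([*q[1:],q[0]])
    d=np.array([x,y,z])-s["tcp_pos"]
    print("t",round(s["time_s"],2),"tcp",np.round(s["tcp_pos"],3),"toolx",R.as_matrix()[:,0].round(3),"tool",R.inv().apply(d).round(3))
E
python3 - <<'E'
from h import *
go(.502,.230,.213)
i=camera_info("wrist");im=camera("wrist")[:,:,::-1];cv2.imwrite("pics/w1.png",im);np.save("w1.npy",dict(i))
print(i)
E
```

```text
t 2.18 tcp [0.441 0.058 0.214] toolx [ 0.574  0.819 -0.   ] tool [ 0.176 -0.049  0.001]
{'fx': 279.2268500929073, 'fy': 279.2268500929073, 'cx': 319.3202272758589, 'cy': 198.8092900553269, 'R': array([[ 8.19166319e-01, -5.73556021e-01,  1.81927235e-04],
       [-5.54820006e-01, -7.92326608e-01,  2.53758362e-01],
       [-1.45400491e-01, -2.07971240e-01, -9.67267626e-01]]), 't': array([-0.32872869,  0.26211372,  0.46558092])}
```

View pics/w1.png

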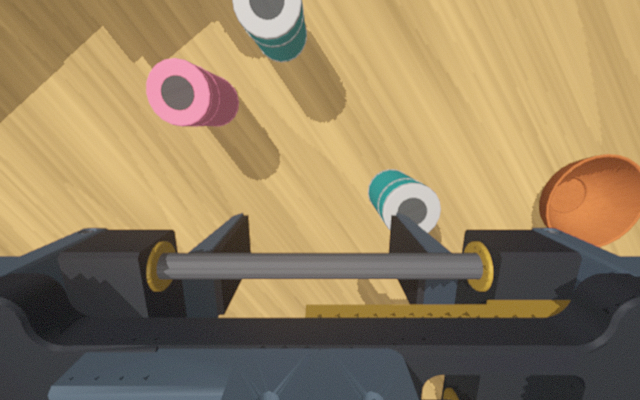

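Emit:
play_rows([
  {"linear":[0.02,-0.01,0],"spin":0},
  {"linear":[0.045,-0.02,0],"spin":0},
  {"linear":[0.07,-0.03,0],"spin":0},
  {"linear":[0.09,-0.04,0],"spin":0},
  {"linear":[0.1,-0.049,0],"spin":0},
])

```text
time_s: 2.65
tcp_pos: [0.4596, 0.1692, 0.2138]
ee_rot: [-0.0, 0.889, 0.457, 0.0]
wrist_force: [-0.7, -1.2, -0.3]
width: 1.0
grasp_force: 0.0
```

```bash
cat >> h.py <<'E'
def lid(tag):
    i=camera_info("wrist");im=np.ascontiguousarray(camera("wrist")[:,:,::-1]);cv2.imwrite(f"pics/{tag}.png",im)
    h=cv2.cvtColor(im,cv2.COLOR_BGR2HSV)
    m=((h[...,1]<50)&(h[...,2]>150)).astype(np.uint8);m[250:]=0
    for k in cv2.findContours(m,cv2.RETR_EXTERNAL,cv2.CHAIN_APPROX_NONE)[0]:
        if cv2.contourArea(k)>500:
            (u,v),ax,a=cv2.fitEllipse(cv2.convexHull(k));print("lid",round(u),round(v),np.round(ax),ray("wrist",u,v,.1,i).round(4))
E
python3 - <<'E'
from h import *
i=np.load("w1.npy",allow_pickle=True).item()
print(ray("wrist",267,5,.1,i),ray("wrist",412,212,.1,i))
lid("w2");go(.502,.23,.213)
E
```

```text
[0.50380762 0.22754991 0.1       ] [ 0.51220909 -0.01354729  0.1       ]
lid 320 118 [62. 65.] [0.5064 0.2324 0.1   ]
t 2.7 tcp [0.459 0.17  0.214] toolx [0.581 0.814 0.001] tool [0.074 0.    0.001]
```

View pics/w2.png

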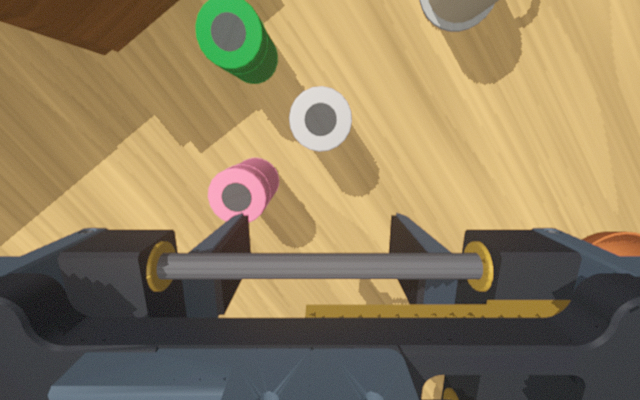

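Emit:
play_rows([
  {"linear":[0.02,0.0,0],"spin":0},
  {"linear":[0.045,0.001,0],"spin":0},
  {"linear":[0.068,0.002,0],"spin":0},
  {"linear":[0.076,0.002,0],"spin":0},
  {"linear":[0.076,0.002,0.01],"spin":0},
])

```text
time_s: 3.12
tcp_pos: [0.5062, 0.2291, 0.2047]
ee_rot: [0.0, 0.889, 0.458, 0.001]
wrist_force: [0.0, -0.4, 0.4]
width: 1.003
grasp_force: 0.0
```

Emit:
play_rows([
  {"linear":[0,0.0,0.03],"spin":0},
  {"linear":[0,0,0.065],"spin":0},
  {"linear":[0,0,0.1],"spin":0},
  {"linear":[0,0,0.135],"spin":0},
  {"linear":[0,0,0.155],"spin":0},
])

```text
time_s: 3.53
tcp_pos: [0.5018, 0.2261, 0.0453]
ee_rot: [-0.0, 0.889, 0.458, -0.002]
wrist_force: [-0.3, -0.1, -0.8]
width: 0.998
grasp_force: 0.0
```

Emit:
play_rows([
  {"linear":[0,0.0,0.006],"spin":0},
  {"linear":[0,0,0.01],"spin":0},
  {"linear":[0,0,0.01],"spin":0},
  {"linear":[0,0,0.01],"spin":0},
  {"linear":[0,0,0.01],"spin":0},
])

```text
time_s: 3.95
tcp_pos: [0.5053, 0.2281, 0.0403]
ee_rot: [0.0, 0.889, 0.458, 0.001]
wrist_force: [-0.5, -0.1, 1.1]
width: 1.002
grasp_force: 0.0
```

```bash
python3 - <<'E'
from h import *
go(.505,.231,.038)
im=camera("wrist")[:,:,::-1];im2=camera("side")[:,:,::-1]
cv2.imwrite("pics/a1.png",np.hstack([im[150:400],im2[150:400]])[:, 100:900])
print(read_state()["wrist_force"])
E
```

```text
t 3.95 tcp [0.505 0.228 0.04 ] toolx [0.58  0.815 0.002] tool [ 0.002 -0.002  0.002]
[-0.13212253  0.05451641 -0.69072713]
```

View pics/a1.png

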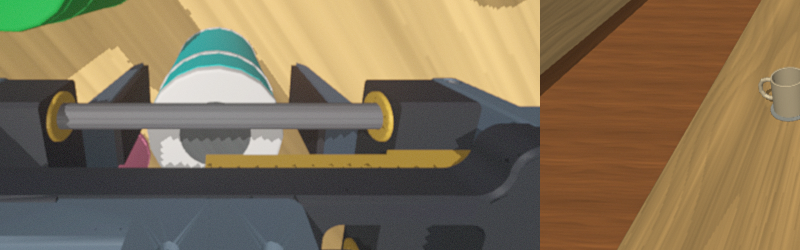

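Emit:
play_rows([
  {"linear":[0,0,0],"spin":0},
  {"linear":[0,0,0],"spin":0},
  {"linear":[0,0,0],"spin":0},
  {"linear":[0,0,0],"spin":0},
  {"linear":[0,0,0],"spin":0},
], jaw=1, grip_force=25)

```text
time_s: 4.47
tcp_pos: [0.5044, 0.2281, 0.039]
ee_rot: [-0.0, 0.889, 0.459, -0.0]
wrist_force: [-1.2, 0.2, 2.7]
width: 0.688
grasp_force: 25.0
```

Emit:
play_rows([
  {"linear":[0,0,0],"spin":0},
  {"linear":[0,0,0],"spin":0},
  {"linear":[0,0,0],"spin":0},
  {"linear":[0,0,0],"spin":0},
  {"linear":[0,0,0],"spin":0},
])

```text
time_s: 4.88
tcp_pos: [0.5045, 0.2281, 0.039]
ee_rot: [-0.0, 0.889, 0.459, -0.0]
wrist_force: [-2.4, 1.7, 4.4]
width: 0.687
grasp_force: 25.0
```

Emit:
play_rows([
  {"linear":[0,0,-0.003],"spin":0},
  {"linear":[0,0,-0.01],"spin":0},
  {"linear":[0,0,-0.02],"spin":0},
  {"linear":[0,0,-0.03],"spin":0},
  {"linear":[0,0,-0.04],"spin":0},
])

```text
time_s: 5.3
tcp_pos: [0.5048, 0.228, 0.0803]
ee_rot: [0.0, 0.889, 0.459, 0.0]
wrist_force: [-0.0, 0.1, -2.8]
width: 0.687
grasp_force: 25.0
```

Emit:
play_rows([
  {"linear":[0,0,-0.01],"spin":0},
  {"linear":[0,0,-0.017],"spin":0},
  {"linear":[0,0,-0.02],"spin":0},
  {"linear":[0,0,-0.02],"spin":0},
  {"linear":[0,0,-0.02],"spin":0},
])

```text
time_s: 5.72
tcp_pos: [0.5045, 0.228, 0.0989]
ee_rot: [-0.0, 0.889, 0.459, -0.0]
wrist_force: [-0.3, -0.9, -2.9]
width: 0.684
grasp_force: 25.0
```

```bash
cat >> h.py <<'E'
def heft(n=16):
    F=[];E=[]
    for _ in range(n):
        camera("side");s=read_state();F.append(s["wrist_force"]);E.append(s["effort"])
    F=np.array(F);print("F",F.mean(0).round(3),"sd",F.std(0).round(2),"first/second half z",F[:n//2,2].mean().round(2),F[n//2:,2].mean().round(2),"eff",np.mean(E,0).round(2), "w",s["width"],s["grasp_force"])
E
python3 - <<'E'
from h import *
heft();go(.505,.231,.038)
cv2.imwrite("pics/b1.png",np.hstack([camera("side")[100:300,300:420,::-1],camera("wrist")[100:300,:,::-1]]))
E
```

```text
F [ 0.13  -0.061 -3.041] sd [0.48 0.57 0.53] first/second half z -3.22 -2.86 eff [ 0.000e+00 -8.307e+01 -2.852e+01  7.000e-02 -5.000e-02 -0.000e+00] w 0.6871509813808853 24.999626940116286
t 6.52 tcp [0.505 0.228 0.099] toolx [0.579 0.815 0.   ] tool [ 0.003 -0.001  0.061]
```

View pics/b1.png

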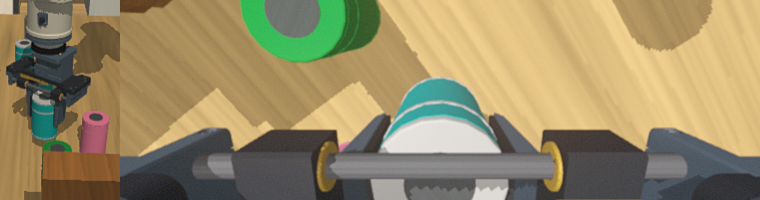

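Emit:
play_rows([
  {"linear":[0,0,0.005],"spin":0},
  {"linear":[0,0,0.015],"spin":0},
  {"linear":[0,0,0.028],"spin":0},
  {"linear":[0,0,0.04],"spin":0},
  {"linear":[0,0,0.047],"spin":0},
])

```text
time_s: 7.03
tcp_pos: [0.5038, 0.2278, 0.05]
ee_rot: [-0.0, 0.889, 0.459, -0.001]
wrist_force: [-0.5, 0.0, -3.0]
width: 0.687
grasp_force: 25.0
```

Emit:
play_rows([
  {"linear":[0,0,0.004],"spin":0},
  {"linear":[0,0,0.007],"spin":0},
  {"linear":[0,0,0.009],"spin":0},
  {"linear":[0,0,0.011],"spin":0},
  {"linear":[0,0,0.0125],"spin":0},
])

```text
time_s: 7.45
tcp_pos: [0.5048, 0.2281, 0.0396]
ee_rot: [0.0, 0.889, 0.459, 0.0]
wrist_force: [-0.3, 0.1, -3.1]
width: 0.686
grasp_force: 25.0
```

Emit:
play_rows([
  {"linear":[0,0,0.0005],"spin":0},
  {"linear":[0,0,0.0005],"spin":0},
  {"linear":[0,0,0.0005],"spin":0},
  {"linear":[0,0,0.0005],"spin":0},
  {"linear":[0,0,0.0005],"spin":0},
])

```text
time_s: 7.87
tcp_pos: [0.5047, 0.2281, 0.0391]
ee_rot: [0.0, 0.889, 0.459, 0.0]
wrist_force: [-0.6, -0.1, -2.5]
width: 0.687
grasp_force: 25.0
```

Emit:
play_rows([
  {"linear":[0,0,0.0003],"spin":0},
  {"linear":[0,0,0.0006],"spin":0},
  {"linear":[0,0,0.001],"spin":0},
  {"linear":[0,0,0.001],"spin":0},
  {"linear":[0,0,0.001],"spin":0},
])

```text
time_s: 8.28
tcp_pos: [0.5047, 0.2281, 0.0389]
ee_rot: [0.0, 0.889, 0.459, 0.0]
wrist_force: [-4.3, -2.1, 17.2]
width: 0.689
grasp_force: 25.0
```

Emit:
play_rows([
  {"linear":[0,0,-0.0004],"spin":0},
  {"linear":[0,0,-0.0006],"spin":0},
  {"linear":[0,0,-0.0006],"spin":0},
  {"linear":[0,0,-0.0006],"spin":0},
  {"linear":[0,0,-0.0006],"spin":0},
])

```text
time_s: 8.7
tcp_pos: [0.5047, 0.2281, 0.0389]
ee_rot: [0.0, 0.889, 0.459, 0.0]
wrist_force: [-3.1, -0.7, 9.3]
width: 0.688
grasp_force: 25.0
```

Emit:
play_rows([
  {"linear":[0,0,0],"spin":0},
  {"linear":[0,0,0],"spin":0},
  {"linear":[0,0,0],"spin":0},
  {"linear":[0,0,0],"spin":0},
  {"linear":[0,0,0],"spin":0},
], jaw=-1)

```text
time_s: 9.12
tcp_pos: [0.5046, 0.228, 0.0384]
ee_rot: [-0.0, 0.889, 0.459, -0.0]
wrist_force: [0.2, 0.2, 0.2]
width: 0.991
grasp_force: 0.0
```

Emit:
play_rows([
  {"linear":[0,0,0],"spin":0},
  {"linear":[0,0,-0.005],"spin":0},
  {"linear":[0,0,-0.02],"spin":0},
  {"linear":[0,0,-0.05],"spin":0},
  {"linear":[0,0,-0.08],"spin":0},
])

```text
time_s: 9.53
tcp_pos: [0.5038, 0.2278, 0.1191]
ee_rot: [-0.0, 0.889, 0.459, -0.001]
wrist_force: [0.2, 0.1, 0.2]
width: 0.997
grasp_force: 0.0
```

Emit:
play_rows([
  {"linear":[0,0,-0.03],"spin":0},
  {"linear":[0,0,-0.06],"spin":0},
  {"linear":[0,0,-0.08],"spin":0},
  {"linear":[0,0,-0.09],"spin":0},
  {"linear":[0,0,-0.09],"spin":0},
])

```text
time_s: 9.95
tcp_pos: [0.5055, 0.2284, 0.2107]
ee_rot: [0.0, 0.889, 0.459, 0.002]
wrist_force: [1.1, -0.3, 0.9]
width: 0.999
grasp_force: 0.0
```

```bash
python3 - <<'E'
from h import *
lid("c1");go(.51,-.014,.213)
E
```

```text
lid 318 192 [59. 60.] [0.5087 0.2328 0.1   ]
lid 444 53 [63. 82.] [0.6787 0.2727 0.1   ]
lid 498 26 [ 84. 112.] [0.729  0.2646 0.1   ]
t 10.0 tcp [0.505 0.228 0.209] toolx [0.579 0.815 0.001] tool [-0.194  0.145 -0.004]
```

Emit:
play_rows([
  {"linear":[-0.01,0.008,0],"spin":0},
  {"linear":[-0.03,0.023,0],"spin":0},
  {"linear":[-0.056,0.042,0],"spin":0},
  {"linear":[-0.083,0.062,0],"spin":0},
  {"linear":[-0.11,0.082,0],"spin":0},
])

```text
time_s: 10.42
tcp_pos: [0.5064, 0.089, 0.2067]
ee_rot: [-0.001, 0.889, 0.459, -0.001]
wrist_force: [0.6, -0.3, 0.4]
width: 0.999
grasp_force: 0.0
```

Emit:
play_rows([
  {"linear":[-0.026,0.02,0],"spin":0},
  {"linear":[-0.05,0.038,0],"spin":0},
  {"linear":[-0.07,0.053,0],"spin":0},
  {"linear":[-0.08,0.06,0],"spin":0},
  {"linear":[-0.084,0.063,0],"spin":0},
])

```text
time_s: 10.83
tcp_pos: [0.5095, -0.016, 0.2072]
ee_rot: [-0.001, 0.889, 0.458, -0.001]
wrist_force: [0.5, 1.2, -0.4]
width: 0.998
grasp_force: 0.0
```

Emit:
play_rows([
  {"linear":[0,0,0],"spin":0},
  {"linear":[0,0,0],"spin":0},
  {"linear":[0,0,0],"spin":0},
  {"linear":[0,0,0],"spin":0},
  {"linear":[0,0,0],"spin":0},
])

```text
time_s: 11.25
tcp_pos: [0.5103, -0.0132, 0.2085]
ee_rot: [-0.0, 0.888, 0.459, 0.0]
wrist_force: [0.5, 0.3, 0.1]
width: 0.996
grasp_force: 0.0
```

```bash
python3 - <<'E'
from h import *
lid("c2");go(.51,-.014,.039)
E
```

```text
lid 320 191 [59. 68.] [ 0.5155 -0.0085  0.1   ]
lid 153 -21 [65. 72.] [0.5066 0.2261 0.1   ]
t 11.3 tcp [ 0.51  -0.013  0.209] toolx [0.578 0.816 0.   ] tool [-0.001  0.     0.17 ]
```

View pics/c2.png

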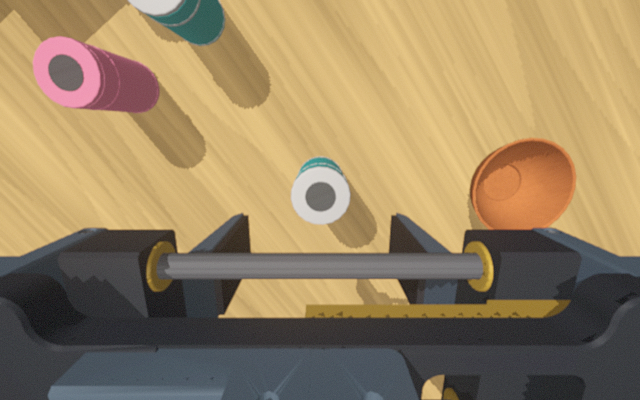

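Emit:
play_rows([
  {"linear":[0,0.0,0.02],"spin":0},
  {"linear":[0,0,0.055],"spin":0},
  {"linear":[0,0,0.09],"spin":0},
  {"linear":[0,0,0.12],"spin":0},
  {"linear":[0,0,0.14],"spin":0},
])

```text
time_s: 11.72
tcp_pos: [0.5093, -0.0136, 0.0661]
ee_rot: [-0.001, 0.889, 0.459, -0.001]
wrist_force: [-0.8, -0.9, -0.2]
width: 1.002
grasp_force: 0.0
```

Emit:
play_rows([
  {"linear":[0,0.0,0.015],"spin":0},
  {"linear":[0,0,0.025],"spin":0},
  {"linear":[0,0,0.029],"spin":0},
  {"linear":[0,0,0.03],"spin":0},
  {"linear":[0,0,0.03],"spin":0},
])

```text
time_s: 12.13
tcp_pos: [0.5107, -0.014, 0.039]
ee_rot: [0.0, 0.889, 0.459, 0.0]
wrist_force: [-1.1, -0.7, 0.5]
width: 1.002
grasp_force: 0.0
```

Emit:
play_rows([
  {"linear":[0,0,0],"spin":0},
  {"linear":[0,0,0],"spin":0},
  {"linear":[0,0,0],"spin":0},
  {"linear":[0,0,0],"spin":0},
  {"linear":[0,0,0],"spin":0},
], jaw=1)

```text
time_s: 12.55
tcp_pos: [0.5106, -0.0141, 0.0389]
ee_rot: [0.0, 0.889, 0.459, 0.0]
wrist_force: [-1.4, -0.8, 4.3]
width: 0.684
grasp_force: 25.0
```

Emit:
play_rows([
  {"linear":[0,0,0],"spin":0},
  {"linear":[0,0,0],"spin":0},
  {"linear":[0,0,0],"spin":0},
  {"linear":[0,0,0],"spin":0},
  {"linear":[0,0,0],"spin":0},
])

```text
time_s: 12.97
tcp_pos: [0.5106, -0.0142, 0.0388]
ee_rot: [0.0, 0.889, 0.459, 0.0]
wrist_force: [-0.6, -0.3, 6.4]
width: 0.682
grasp_force: 25.0
```

Emit:
play_rows([
  {"linear":[0,0,-0.003],"spin":0},
  {"linear":[0,0,-0.01],"spin":0},
  {"linear":[0,0,-0.02],"spin":0},
  {"linear":[0,0,-0.03],"spin":0},
  {"linear":[0,0,-0.04],"spin":0},
])

```text
time_s: 13.38
tcp_pos: [0.5104, -0.0141, 0.0798]
ee_rot: [0.0, 0.889, 0.459, 0.0]
wrist_force: [-0.2, -0.7, -5.1]
width: 0.686
grasp_force: 25.0
```

Emit:
play_rows([
  {"linear":[0,0,-0.01],"spin":0},
  {"linear":[0,0,-0.017],"spin":0},
  {"linear":[0,0,-0.02],"spin":0},
  {"linear":[0,0,-0.02],"spin":0},
  {"linear":[0,0,-0.02],"spin":0},
])

```text
time_s: 13.8
tcp_pos: [0.5103, -0.0141, 0.0985]
ee_rot: [0.0, 0.889, 0.459, 0.0]
wrist_force: [-0.5, 0.3, -5.0]
width: 0.684
grasp_force: 25.0
```

```bash
python3 - <<'E'
from h import *
heft();go(.51,-.014,.039)
E
```

```text
F [-0.084 -0.07  -5.189] sd [0.61 0.36 0.36] first/second half z -5.38 -5.0 eff [ 0.000e+00 -7.755e+01 -2.672e+01  7.000e-02 -0.000e+00  0.000e+00] w 0.686937756344362 24.999237963929772
t 14.6 tcp [ 0.51  -0.014  0.099] toolx [0.579 0.815 0.   ] tool [-0.   -0.    0.06]
```

Emit:
play_rows([
  {"linear":[0,0,0.005],"spin":0},
  {"linear":[0,0,0.015],"spin":0},
  {"linear":[0,0,0.028],"spin":0},
  {"linear":[0,0,0.04],"spin":0},
  {"linear":[0,0,0.047],"spin":0},
])

```text
time_s: 15.02
tcp_pos: [0.5096, -0.014, 0.0497]
ee_rot: [-0.001, 0.889, 0.459, -0.001]
wrist_force: [-0.2, 0.0, -5.4]
width: 0.685
grasp_force: 25.0
```

Emit:
play_rows([
  {"linear":[0,0,0.004],"spin":0},
  {"linear":[0,0,0.007],"spin":0},
  {"linear":[0,0,0.009],"spin":0},
  {"linear":[0,0,0.011],"spin":0},
  {"linear":[0,0,0.0125],"spin":0},
])

```text
time_s: 15.43
tcp_pos: [0.5106, -0.0141, 0.0391]
ee_rot: [0.0, 0.889, 0.459, 0.0]
wrist_force: [-0.7, 1.1, -4.6]
width: 0.687
grasp_force: 25.0
```

Emit:
play_rows([
  {"linear":[0,0,0.0003],"spin":0},
  {"linear":[0,0,0.0005],"spin":0},
  {"linear":[0,0,0.0005],"spin":0},
  {"linear":[0,0,0.0005],"spin":0},
  {"linear":[0,0,0.0005],"spin":0},
])

```text
time_s: 15.85
tcp_pos: [0.5106, -0.0141, 0.0388]
ee_rot: [0.0, 0.889, 0.459, 0.0]
wrist_force: [-0.8, -0.2, 5.5]
width: 0.69
grasp_force: 25.0
```

Emit:
play_rows([
  {"linear":[0,0,0],"spin":0},
  {"linear":[0,0,0],"spin":0},
  {"linear":[0,0,0],"spin":0},
  {"linear":[0,0,0],"spin":0},
  {"linear":[0,0,0],"spin":0},
], jaw=-1)

```text
time_s: 16.27
tcp_pos: [0.5104, -0.0141, 0.0385]
ee_rot: [-0.0, 0.889, 0.459, 0.0]
wrist_force: [-1.3, 0.1, -0.9]
width: 0.996
grasp_force: 0.0
```

Emit:
play_rows([
  {"linear":[0,0,0],"spin":0},
  {"linear":[0,0,-0.005],"spin":0},
  {"linear":[0,0,-0.02],"spin":0},
  {"linear":[0,0,-0.05],"spin":0},
  {"linear":[0,0,-0.08],"spin":0},
])

```text
time_s: 16.68
tcp_pos: [0.5095, -0.014, 0.1192]
ee_rot: [-0.001, 0.889, 0.459, -0.001]
wrist_force: [0.1, -0.3, 0.2]
width: 0.998
grasp_force: 0.0
```

Emit:
play_rows([
  {"linear":[0,0,-0.03],"spin":0},
  {"linear":[0,0,-0.06],"spin":0},
  {"linear":[0,0,-0.08],"spin":0},
  {"linear":[0,0,-0.09],"spin":0},
  {"linear":[0,0,-0.09],"spin":0},
])

```text
time_s: 17.1
tcp_pos: [0.5115, -0.0142, 0.2112]
ee_rot: [0.001, 0.889, 0.459, 0.002]
wrist_force: [0.3, -0.0, -0.5]
width: 0.998
grasp_force: 0.0
```

Emit:
play_rows([
  {"linear":[-0.01,0.013,0],"spin":0},
  {"linear":[-0.03,0.038,0],"spin":0},
  {"linear":[-0.05,0.063,0],"spin":0},
  {"linear":[-0.07,0.088,0],"spin":0},
  {"linear":[-0.09,0.113,0],"spin":0},
])

```text
time_s: 17.52
tcp_pos: [0.55, -0.1542, 0.2076]
ee_rot: [-0.0, 0.889, 0.459, -0.0]
wrist_force: [0.2, 0.1, 0.1]
width: 0.996
grasp_force: 0.0
```

Emit:
play_rows([
  {"linear":[-0.018,0.023,0],"spin":0},
  {"linear":[-0.03,0.038,0],"spin":0},
  {"linear":[-0.033,0.042,0],"spin":0},
  {"linear":[-0.033,0.042,0],"spin":0},
  {"linear":[-0.033,0.042,0],"spin":0},
])

```text
time_s: 17.93
tcp_pos: [0.5648, -0.2034, 0.2078]
ee_rot: [-0.001, 0.889, 0.458, -0.0]
wrist_force: [0.0, 0.5, -0.1]
width: 0.999
grasp_force: 0.0
```

```bash
python3 - <<'E'
from h import *
camera("top");lid("d2");go(.566,-.204,.039)
E
```

```text
lid 323 195 [59. 60.] [ 0.5704 -0.2033  0.1   ]
lid 153 66 [64. 75.] [ 0.5132 -0.0131  0.1   ]
t 18.03 tcp [ 0.565 -0.203  0.208] toolx [0.579 0.816 0.   ] tool [-0.     0.002  0.169]
```

View pics/d2.png

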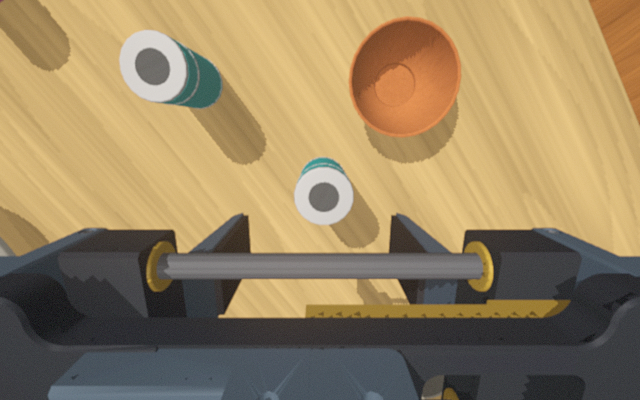

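Emit:
play_rows([
  {"linear":[0,0.002,0.02],"spin":0},
  {"linear":[0,0.002,0.055],"spin":0},
  {"linear":[0,0.002,0.09],"spin":0},
  {"linear":[0,0.002,0.12],"spin":0},
  {"linear":[0,0.002,0.14],"spin":0},
])

```text
time_s: 18.45
tcp_pos: [0.5657, -0.2035, 0.066]
ee_rot: [-0.001, 0.888, 0.459, -0.001]
wrist_force: [0.1, 0.4, -0.2]
width: 1.0
grasp_force: 0.0
```

Emit:
play_rows([
  {"linear":[0,0.0,0.015],"spin":0},
  {"linear":[0,0,0.025],"spin":0},
  {"linear":[0,0,0.029],"spin":0},
  {"linear":[0,0,0.03],"spin":0},
  {"linear":[0,0,0.03],"spin":0},
])

```text
time_s: 18.87
tcp_pos: [0.5674, -0.2051, 0.0392]
ee_rot: [0.0, 0.889, 0.459, 0.0]
wrist_force: [-0.7, -0.3, -0.1]
width: 0.998
grasp_force: 0.0
```

Emit:
play_rows([
  {"linear":[0,0,0],"spin":0},
  {"linear":[0,0,0],"spin":0},
  {"linear":[0,0,0],"spin":0},
  {"linear":[0,0,0],"spin":0},
  {"linear":[0,0,0],"spin":0},
], jaw=1)

```text
time_s: 19.28
tcp_pos: [0.5673, -0.2054, 0.0388]
ee_rot: [0.0, 0.889, 0.459, 0.0]
wrist_force: [0.2, -0.2, 2.9]
width: 0.681
grasp_force: 25.0
```

Emit:
play_rows([
  {"linear":[0,0,0],"spin":0},
  {"linear":[0,0,0],"spin":0},
  {"linear":[0,0,0],"spin":0},
  {"linear":[0,0,0],"spin":0},
  {"linear":[0,0,0],"spin":0},
])

```text
time_s: 19.7
tcp_pos: [0.5673, -0.2054, 0.0389]
ee_rot: [0.0, 0.889, 0.459, 0.0]
wrist_force: [0.1, 0.2, 5.7]
width: 0.676
grasp_force: 25.0
```

Emit:
play_rows([
  {"linear":[0,0,-0.003],"spin":0},
  {"linear":[0,0,-0.01],"spin":0},
  {"linear":[0,0,-0.02],"spin":0},
  {"linear":[0,0,-0.03],"spin":0},
  {"linear":[0,0,-0.04],"spin":0},
])

```text
time_s: 20.12
tcp_pos: [0.5672, -0.2053, 0.0799]
ee_rot: [0.0, 0.889, 0.459, 0.0]
wrist_force: [0.4, 0.3, -0.9]
width: 0.682
grasp_force: 25.0
```

Emit:
play_rows([
  {"linear":[0,0,-0.01],"spin":0},
  {"linear":[0,0,-0.017],"spin":0},
  {"linear":[0,0,-0.02],"spin":0},
  {"linear":[0,0,-0.02],"spin":0},
  {"linear":[0,0,-0.02],"spin":0},
])

```text
time_s: 20.53
tcp_pos: [0.567, -0.2053, 0.0985]
ee_rot: [-0.0, 0.889, 0.459, 0.0]
wrist_force: [0.9, 0.3, -2.7]
width: 0.675
grasp_force: 25.0
```

```bash
python3 - <<'E'
from h import *
heft();go(.5673,-.2054,.039)
E
```

```text
F [-0.039 -0.031 -1.521] sd [0.45 0.53 0.46] first/second half z -1.6 -1.44 eff [ 0.000e+00 -8.968e+01 -3.053e+01  7.000e-02  3.000e-02  0.000e+00] w 0.6811864194636067 24.99969609780237
t 21.33 tcp [ 0.567 -0.205  0.099] toolx [ 0.579  0.815 -0.   ] tool [0.   0.   0.06]
```

Left ≈0.31 kg, middle ≈0.53 kg and right ≈0.155 kg, so the middle tin is heaviest. I'll stand the right one back.

Emit:
play_rows([
  {"linear":[0,0,0.005],"spin":0},
  {"linear":[0,0,0.015],"spin":0},
  {"linear":[0,0,0.028],"spin":0},
  {"linear":[0,0,0.04],"spin":0},
  {"linear":[0,0,0.047],"spin":0},
])

```text
time_s: 21.75
tcp_pos: [0.5662, -0.2049, 0.0494]
ee_rot: [-0.001, 0.889, 0.459, -0.001]
wrist_force: [-0.4, 0.1, -1.6]
width: 0.678
grasp_force: 25.0
```

Emit:
play_rows([
  {"linear":[0,0,0.004],"spin":0},
  {"linear":[0,0,0.007],"spin":0},
  {"linear":[0,0,0.009],"spin":0},
  {"linear":[0,0,0.011],"spin":0},
  {"linear":[0,0,0.0125],"spin":0},
])

```text
time_s: 22.17
tcp_pos: [0.5673, -0.2054, 0.0392]
ee_rot: [0.0, 0.889, 0.459, 0.0]
wrist_force: [-0.1, 0.1, -1.1]
width: 0.678
grasp_force: 25.0
```

Emit:
play_rows([
  {"linear":[0,0,0.0003],"spin":0},
  {"linear":[0,0,0.0005],"spin":0},
  {"linear":[0,0,0.0005],"spin":0},
  {"linear":[0,0,0.0005],"spin":0},
  {"linear":[0,0,0.0005],"spin":0},
])

```text
time_s: 22.58
tcp_pos: [0.5672, -0.2054, 0.0389]
ee_rot: [0.0, 0.889, 0.459, 0.0]
wrist_force: [-1.1, -0.2, 4.2]
width: 0.679
grasp_force: 25.0
```

Emit:
play_rows([
  {"linear":[0,0,0],"spin":0},
  {"linear":[0,0,0],"spin":0},
  {"linear":[0,0,0],"spin":0},
  {"linear":[0,0,0],"spin":0},
  {"linear":[0,0,0],"spin":0},
], jaw=-1)

```text
time_s: 23.0
tcp_pos: [0.567, -0.2053, 0.0384]
ee_rot: [-0.0, 0.889, 0.459, -0.0]
wrist_force: [-0.3, 0.3, 0.1]
width: 0.99
grasp_force: 0.0
```

Emit:
play_rows([
  {"linear":[0,0,0],"spin":0},
  {"linear":[0,0,-0.005],"spin":0},
  {"linear":[0,0,-0.02],"spin":0},
  {"linear":[0,0,-0.05],"spin":0},
  {"linear":[0,0,-0.08],"spin":0},
])

```text
time_s: 23.42
tcp_pos: [0.5663, -0.205, 0.119]
ee_rot: [-0.001, 0.889, 0.459, -0.001]
wrist_force: [0.1, 0.4, 0.3]
width: 0.998
grasp_force: 0.0
```

Emit:
play_rows([
  {"linear":[0,0,-0.03],"spin":0},
  {"linear":[0,0,-0.06],"spin":0},
  {"linear":[0,0,-0.08],"spin":0},
  {"linear":[0,0,-0.09],"spin":0},
  {"linear":[0,0,-0.09],"spin":0},
])

```text
time_s: 23.83
tcp_pos: [0.568, -0.2057, 0.2108]
ee_rot: [0.002, 0.889, 0.459, 0.001]
wrist_force: [-0.4, -0.1, 0.0]
width: 1.004
grasp_force: 0.0
```

Emit:
play_rows([
  {"linear":[0.01,-0.013,0],"spin":0},
  {"linear":[0.03,-0.038,0],"spin":0},
  {"linear":[0.05,-0.063,0],"spin":0},
  {"linear":[0.07,-0.088,0],"spin":0},
  {"linear":[0.09,-0.113,0],"spin":0},
])

```text
time_s: 24.25
tcp_pos: [0.5252, -0.0645, 0.2067]
ee_rot: [-0.001, 0.889, 0.458, -0.001]
wrist_force: [1.1, 1.1, -0.0]
width: 0.998
grasp_force: 0.0
```

Emit:
play_rows([
  {"linear":[0.018,-0.023,0],"spin":0},
  {"linear":[0.03,-0.04,0],"spin":0},
  {"linear":[0.033,-0.044,0],"spin":0},
  {"linear":[0.033,-0.044,0],"spin":0},
  {"linear":[0.033,-0.044,0],"spin":0},
])

```text
time_s: 24.67
tcp_pos: [0.51, -0.0141, 0.2076]
ee_rot: [-0.0, 0.888, 0.459, -0.001]
wrist_force: [0.6, 0.0, 0.4]
width: 1.0
grasp_force: 0.0
```

```bash
python3 - <<'E'
from h import *
camera("top");lid("e2");go(.5105,-.014,.039)
E
```

```text
lid 319 190 [59. 67.] [ 0.515  -0.0086  0.1   ]
t 24.77 tcp [ 0.51  -0.015  0.208] toolx [ 0.58   0.815 -0.   ] tool [ 0.001 -0.     0.169]
```

Emit:
play_rows([
  {"linear":[0,0.0,0.02],"spin":0},
  {"linear":[0,0,0.055],"spin":0},
  {"linear":[0,0,0.09],"spin":0},
  {"linear":[0,0,0.12],"spin":0},
  {"linear":[0,0,0.14],"spin":0},
])

```text
time_s: 25.18
tcp_pos: [0.5094, -0.0149, 0.0657]
ee_rot: [-0.001, 0.889, 0.458, -0.001]
wrist_force: [0.2, 0.4, 0.8]
width: 0.995
grasp_force: 0.0
```

Emit:
play_rows([
  {"linear":[0,0.0,0.015],"spin":0},
  {"linear":[0,0,0.025],"spin":0},
  {"linear":[0,0,0.029],"spin":0},
  {"linear":[0,0,0.03],"spin":0},
  {"linear":[0,0,0.03],"spin":0},
])

```text
time_s: 25.6
tcp_pos: [0.5107, -0.0144, 0.0389]
ee_rot: [0.0, 0.889, 0.458, 0.0]
wrist_force: [0.8, -0.1, -0.2]
width: 1.0
grasp_force: 0.0
```

Emit:
play_rows([
  {"linear":[0,0,0],"spin":0},
  {"linear":[0,0,0],"spin":0},
  {"linear":[0,0,0],"spin":0},
  {"linear":[0,0,0],"spin":0},
  {"linear":[0,0,0],"spin":0},
], jaw=1)

```text
time_s: 26.02
tcp_pos: [0.5106, -0.0141, 0.0389]
ee_rot: [0.0, 0.889, 0.459, 0.0]
wrist_force: [-0.9, 0.6, 5.2]
width: 0.686
grasp_force: 25.0
```

Emit:
play_rows([
  {"linear":[0,0,0],"spin":0},
  {"linear":[0,0,0],"spin":0},
  {"linear":[0,0,0],"spin":0},
  {"linear":[0,0,0],"spin":0},
  {"linear":[0,0,0],"spin":0},
])

```text
time_s: 26.43
tcp_pos: [0.5106, -0.0141, 0.0389]
ee_rot: [0.0, 0.889, 0.459, 0.0]
wrist_force: [-1.3, 0.0, 7.6]
width: 0.682
grasp_force: 25.0
```

Emit:
play_rows([
  {"linear":[0,0,-0.003],"spin":0},
  {"linear":[0,0,-0.01],"spin":0},
  {"linear":[0,0,-0.022],"spin":0},
  {"linear":[0,0,-0.036],"spin":0},
  {"linear":[0,0,-0.05],"spin":0},
])

```text
time_s: 26.85
tcp_pos: [0.5099, -0.014, 0.0892]
ee_rot: [-0.0, 0.889, 0.459, -0.0]
wrist_force: [0.2, -1.2, -4.5]
width: 0.685
grasp_force: 25.0
```

Emit:
play_rows([
  {"linear":[0,0,-0.015],"spin":0},
  {"linear":[0,0,-0.03],"spin":0},
  {"linear":[0,0,-0.045],"spin":0},
  {"linear":[0,0,-0.057],"spin":0},
  {"linear":[0,0,-0.065],"spin":0},
])

```text
time_s: 27.27
tcp_pos: [0.5104, -0.0141, 0.155]
ee_rot: [0.0, 0.889, 0.459, 0.0]
wrist_force: [0.8, 0.4, -5.6]
width: 0.687
grasp_force: 25.0
```

Emit:
play_rows([
  {"linear":[0,0,-0.004],"spin":0},
  {"linear":[0,0,-0.006],"spin":0},
  {"linear":[0,0,-0.006],"spin":0},
  {"linear":[0,0,-0.006],"spin":0},
  {"linear":[0,0,-0.006],"spin":0},
])

```text
time_s: 27.68
tcp_pos: [0.51, -0.014, 0.1589]
ee_rot: [-0.0, 0.889, 0.459, -0.0]
wrist_force: [-0.5, 0.5, -5.0]
width: 0.685
grasp_force: 25.0
```

```bash
python3 - <<'E'
from h import *
heft(16);go(.5105,-.014,.039)
a=cv2.resize(camera("top")[130:270,200:500,::-1],(600,280));b=cv2.resize(camera("side")[100:300,220:420,::-1],(280,280))
cv2.imwrite("pics/f.png",np.hstack([a[:,:510],b]))
E
```

```text
F [-0.141  0.037 -5.216] sd [0.36 0.42 0.45] first/second half z -4.98 -5.45 eff [ -0.   -74.39 -32.31   0.08  -0.     0.  ] w 0.6837484844645851 24.999144170433283
t 28.48 tcp [ 0.51  -0.014  0.16 ] toolx [0.579 0.815 0.   ] tool [0.    0.    0.121]
```

View pics/f.png

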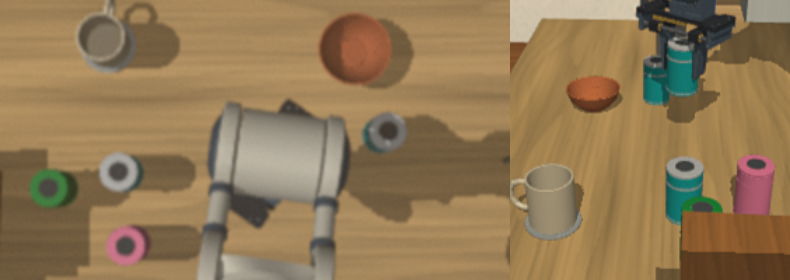

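The middle tin is held upright at 12 cm. The left and right tins stand in their places, and the bowl and cream mug haven't moved.

```bash
python3 -c "
from bench import close_job
print(close_job())"
```

```text
the job is handed in; nothing more can be done
None
```

I hefted all three tins in order (left about 0.31 kg, middle about 0.53 kg, right about 0.16 kg) and handed the job in at about 28.5 s, holding the heaviest, the middle one, upright about 12 cm above the plank with the other two standing in their places.

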